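# Lay out a fork and shock rebuild kit in its foam tray

## Robot

A 6-joint arm with a two-finger parallel gripper is mounted at the origin on the work surface. World frame = base frame: x ahead of the robot, y to its left, z up, the work surface at z = 0. Lengths are in m, angles in rad, forces in N, time in s.
With the tool pointing down it reaches from about 0.3 to 0.75 m from the base axis. Payload 8.5 kg.
Tool frame: the origin (TCP) lies midway between the tips of the shut fingers; the grasp point (between the pads) lies 19 mm behind it; z points along the fingers, y is the line along which they close (so a half turn about z gives the same grasp; the last joint's range is limited). The gripper opens to 85 mm and grips with 20 to 120 N. Pads are 22 mm wide; open, the fingers measure 114 mm over their backs; the gripper's body (76 mm by 85 mm) begins 54 mm behind the grasp point. The pads swing forward as they close: fully open they stand 13 mm farther back than shut.
Start: joints at [-1.512, 0.381, 1.297, -0, 1.464, -0.215], TCP at [0.149, -0.529, 0.231] pointing down, gripper open.
Joint ranges: [-3.11, 3.11], [-0.89, 2.33], [0.22, 2.48], [-1.42, 4.56], [0.17, 2.85], [-2.88, 2.88]. Speed limits (rad/s): [2.39, 2.39, 3.14, 3.14, 3.14, 3.14].

## Interface

Orientations are given as a unit quaternion [w, x, y, z].
In Python, from station import robot, cams, workorder gives the robot as it stands.
- The arm moves only by the tool drive_tool, never from a script. Its argument "rows" is a list of rows, each an object of numbers: "dx", "dy", "dz": the shift along the tool's x, y, z in cm; "ax", "ay", "az": the turn, a rotation vector about the tool's x, y, z in rad. A call has 1 to 8 rows; each row shifts and turns the commanded pose from where the row before left it, along the tool's axes as they then stand; what a row does not reach is not made up. A row lasts 1/10 s, in which the tool goes at most 50 mm and 8.59 degrees, less where a joint would pass 70% of its speed; a pose out of reach is approached as far as the arm can. A call with a gripper value outside its range is refused whole. "jaw" is the gripper command: -1 is fully open, 1 is shut, values between are in proportion, set as the call begins (left out, the last holds). The fingers move at their own pace and stop on an object; "newtons" is the grip in N (left out, the last holds). Time passes only in rows, so rows that do not move let the fingers close. It gives the time, the measured TCP pose, the force, the opening and the grip force at its end, in the units of the state.
- robot.read_state(): the state, without advancing time (a new reading comes with each control period).
- cams.snapshot(name): name is "side" or "top"; returns the picture (480x640x3 uint8, red, green, blue); there is no depth.
- cams.camera_model(name): a dict with "fx", "fy", "cx", "cy" (pixels), "R" (3x3) and "t" (3): a world point X has camera coordinates R X + t. Camera axes: x right, y down, z forward; pixel columns grow to the right and rows downward; lengths in m; the calibration is good to about 2 mm. A picture is of the moment at which its call begins. camera_model takes no time and is no camera call.
- workorder.finish_job(): hands the job in; it is judged then, once.
The state is a dict: "time_s": time; "joint_positions": joint angles; "qd": joint speeds; "effort": joint torques, N m; "tool_pos": TCP position; "orientation": TCP orientation; "contact_force": force on the tool from outside, world axes, zero at the start; "ft_torque": the same for the moment, N m; "width": finger opening in m; "finger_force": force on a finger pad.
Only numpy, scipy, OpenCV 4.12 (cv2) and the standard library are available. Lean on these libraries where they do the work, as an engineer would, in place of code of your own. Each camera call takes 0.05 s, during which the arm holds its last target. There are 200 camera calls.

## Task

Lay out the rebuild kit in the foam tray, each part in its own place: the gold collar over the post, the gold fork cap upright in the wide round recess, the black bump stop upright in the small round recess and the gold clevis flat in the rectangular recess, all fully down. The blue collar and the blue cap belong to another machine: leave them standing where they are on the mat.

Things in the scene. Friction and masses are not known exactly. Their poses are not given: they have to be found in the camera images.
- gold_collar: Gold spring collar: a ring 54 mm outside diameter, 36 mm bore, 16 mm high, six dark spanner slots round the rim, 60 g. Stands on the 2 mm pale green mat. Origin: centre of its underside, z along its axis, up. Belongs on the post of post_module.
- gold_cap: Gold fork cap, 120 g: foot 44 mm in diameter up to 10 mm height, round body 48 mm in diameter from 10 to 26 mm, then a hexagon 26 mm across flats up to 36 mm and a steel screw to 40 mm. Stands on the 2 mm pale green mat. Origin: centre of its underside, z up. Belongs in the wide round recess.
- bump_stop: Black rubber bump stop, 40 g: a ribbed round buffer 40 mm high, 34 mm in diameter up to 26 mm height (shallow groove at 13 mm), narrowing above to 22 mm. Stands on the 2 mm pale green mat. Origin: centre of its underside, z up. Belongs in the small round recess.
- clevis: Gold clevis, 90 g: a bar 56 mm long (x), 24 mm wide (y), 26 mm high; its +x end is a fork of two cheeks, the rest is solid. Grip it across its width at the middle. Stands on the 2 mm pale green mat. Origin: middle of its underside (x from -28 to +28 mm), x along its length, z up. Belongs lying in the rectangular recess, either way round.
- blue_collar: Blue collar of another machine, same shape and size as the gold one. Stands on the 2 mm pale green mat. Origin: centre of its underside. To be left standing. Also on the mat, not part of the job: a steel socket (28 mm diameter, 36 high), a steel valve (38 mm foot, thin stem, 46 high), a green tin with white lid (49 mm diameter, 24 high). All nine stand roughly in three rows of three, centres 80 mm or more apart.
- blue_cap: Blue fork cap of another machine, same shape and size as the gold fork cap. Stands on the 2 mm pale green mat. Origin: centre of its underside. Does not belong in the tray: to be left standing where it is.
- post_module: Block with a white post in its middle, for the gold collar. Flat top 22 mm above the origin, red disc round the post; post 18 mm in diameter, tapering to 10, ends 43 mm above the origin. Black foam 92 x 92 x 22 mm, fixed in one corner (any) of a square steel kit tray 18 mm high holding four such blocks 94 mm apart. Origin: centre of the block's underside, 3 mm above the work surface; x, y along its sides.
- wide_round_module: Block with the wide round recess, red floor, for the fork cap: 66 mm in diameter, 10 mm deep, in its middle; floor 12 mm above the origin. Black foam 92 x 92 x 22 mm, fixed in one corner (any) of a square steel kit tray 18 mm high holding four such blocks 94 mm apart. Origin: centre of the block's underside, 3 mm above the work surface; x, y along its sides.
- small_round_module: Block with the small round recess, red floor, for the bump stop: 50 mm in diameter, 10 mm deep, in its middle; floor 12 mm above the origin. Black foam 92 x 92 x 22 mm, fixed in one corner (any) of a square steel kit tray 18 mm high holding four such blocks 94 mm apart. Origin: centre of the block's underside, 3 mm above the work surface; x, y along its sides.
- slot_module: Block with the rectangular recess, red floor, for the clevis: 76 mm long (x), 44 mm wide (y), 10 mm deep, in its middle; floor 12 mm above the origin. Black foam 92 x 92 x 22 mm, fixed in one corner (any) of a square steel kit tray 18 mm high holding four such blocks 94 mm apart. Origin: centre of the block's underside, 3 mm above the work surface; x, y along its sides.
Things that resemble listed ones, but are neither listed nor needed, are in the scene too. Leave any orange or red look-alike of the gold_collar alone.

How it is judged:
At the end, for the whole second after the job is handed in: Collar flat on its block over the post; cap, bump stop and clevis on the floors of their recesses: each within 13 mm of its block's middle, at seated height (+3/-4 mm), upright within 0.12 rad, at rest; blue collar and blue cap upright and within 20 mm of where they stood (horizontal distance between gold_collar and post_module below 0.013 m and z of gold_collar in the frame of post_module between 0.018 and 0.025 m and angle between each of gold_collar, gold_cap, bump_stop, clevis, blue_collar, blue_cap's own z axis and vertical below 0.12 rad and linear speed of each of gold_collar, gold_cap, bump_stop, clevis below 0.02 m/s and angular speed of each of gold_collar, gold_cap, bump_stop, clevis below 0.3 rad/s and horizontal distance between gold_cap and wide_round_module below 0.013 m and z of gold_cap in the frame of wide_round_module between 0.008 and 0.015 m and horizontal distance between bump_stop and small_round_module below 0.013 m and z of bump_stop in the frame of small_round_module between 0.008 and 0.015 m and horizontal distance between clevis and slot_module below 0.013 m and z of clevis in the frame of slot_module between 0.008 and 0.015 m and distance of each of blue_collar, blue_cap from where it was at the start of the episode below 0.02 m); the robot touches nothing.
It fails at once if a blue part was moved more than 20 mm or knocked over (distance of any of blue_collar, blue_cap from where it was at the start of the episode above 0.02 m or angle between any of blue_collar, blue_cap's own z axis and vertical above 0.5 rad).
It also fails if it takes over 104 s, if anything falls off the work surface, if the arm or the gripper's body presses on something with over 40 N, if the wrist force passes 120 N, or if a joint passes its speed limit or range.

## Working session

There is one attempt and no reset: what is moved stays moved. The work goes in short steps, Python scripts to look and compute and a tool call to move; the robot and the scene stay as the last step left them, time stands still between calls to the robot, and variables do not carry over. Pictures are saved under pics/ and viewed, at most 14 in all, crops included, and the job is handed in when it is done.

Besides the shell and the picture viewer there is one more tool, called after ">>>" as a command line: name --argument value ..., lists and objects as JSON in quotes. drive_tool: Moves the arm, as the interface text tells. Its arguments: {"type":"object","properties":{"rows":{"type":"array","items":{"type":"object","properties":{"dx":{"type":"number"},"dy":{"type":"number"},"dz":{"type":"number"},"ax":{"type":"number"},"ay":{"type":"number"},"az":{"type":"number"}}}},"jaw":{"type":"number"},"newtons":{"type":"number"}},"required":["rows"]}

```bash
mkdir -p pics; ls; python3 - <<'E'
from station import robot,cams,workorder
import cv2,json
for n in("top","side"):
    im=cams.snapshot(n);cv2.imwrite(f"pics/{n}0.png",im[:,:,::-1]);m=cams.camera_model(n)
    print(n,m)
s=robot.read_state();print(s)
E
```

```text
pics
top {'fx': 523.6423179032184, 'fy': 523.6423179032184, 'cx': 317.4729957192664, 'cy': 238.0904901645828, 'R': array([[ 0.0222251 , -0.999605  ,  0.01720149],
       [-0.99154913, -0.02423913, -0.12744721],
       [ 0.12781382, -0.0142236 , -0.99169618]]), 't': array([0.0253171 , 0.60734494, 1.17767861])}
side {'fx': 474.95508403319883, 'fy': 474.95508403319883, 'cx': 318.3974336769787, 'cy': 230.3049996850809, 'R': array([[-0.91461566, -0.40398223, -0.0166299 ],
       [-0.18328656,  0.45092004, -0.87354288],
       [ 0.36039455, -0.79590796, -0.48646304]]), 't': array([0.58478303, 0.11196648, 0.72622396])}
{'time_s': 0.1, 'joint_positions': array([-1.51227145e+00,  3.81155250e-01,  1.29817248e+00, -5.76802786e-06,
        1.46358021e+00, -2.15259956e-01]), 'qd': array([-0.00087791, -0.00110989, -0.00193511, -0.00172208, -0.00014984,
       -0.0009833 ]), 'effort': array([ 3.83349310e-03, -4.49214399e+01, -2.31658441e+01, -1.45693098e-04,
        3.60202466e-03, -7.79918423e-06]), 'tool_pos': array([ 0.1487095 , -0.52924584,  0.23076342]), 'orientation': array([-6.55851575e-04,  9.90644599e-01,  1.36465545e-01,  4.86268749e-05]), 'contact_force': array([-0.1091341 ,  0.07932622,  0.40664342]), 'ft_torque': array([-0.03124362, -0.03200286,  0.0188662 ]), 'finger_force': 0.0, 'width': 0.08536254282955472}
```

View pics/top0.png

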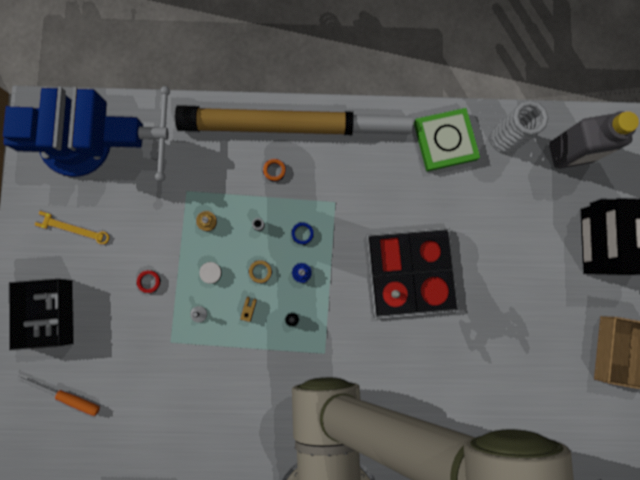

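View pics/side0.png

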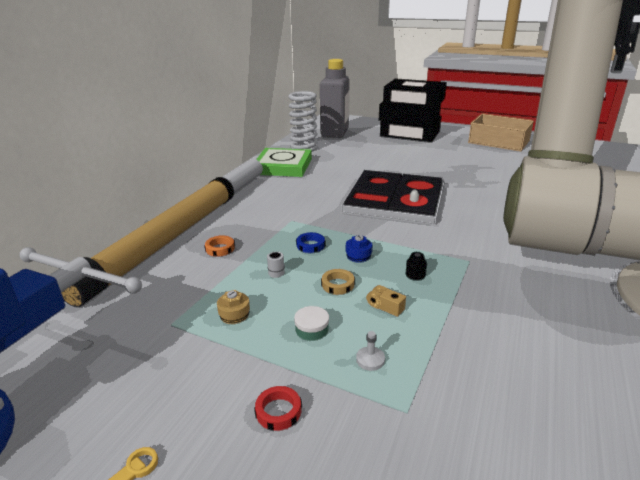

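The top view shows the gold cap at (206,221), gold collar (260,271), clevis (249,309) and bump stop (292,320). The blue collar is at (302,233) and the blue cap at (302,272). The tray holds the slot at (390,254), small round recess (430,252), post (395,294) and wide round recess (435,291).

```bash
cat > h.py <<'E'
from station import robot,cams,workorder
import cv2,numpy as np
C={n:cams.camera_model(n) for n in("top","side")}
def ray(n,u,v):
    m=C[n];R=m["R"];d=R.T@np.array([(u-m["cx"])/m["fx"],(v-m["cy"])/m["fy"],1]);return -R.T@m["t"],d
def onz(n,uv,z):
    o,d=ray(n,*uv);return o+d*(z-o[2])/d[2]
def proj(n,X):
    m=C[n];c=m["R"]@np.asarray(X)+m["t"];return np.array([m["fx"]*c[0]/c[2]+m["cx"],m["fy"]*c[1]/c[2]+m["cy"]])
def tri(p,q):
    (a,d),(b,e)=ray("top",*p),ray("side",*q)
    s=np.linalg.lstsq(np.c_[d,-e],b-a,rcond=None)[0];P,Q=a+d*s[0],b+e*s[1]
    return (P+Q)/2,np.linalg.norm(P-Q)
def mask(im,kind):
    h,s,v=cv2.split(cv2.cvtColor(im,cv2.COLOR_RGB2HSV))
    return {"gold":(h>8)&(h<28)&(s>110)&(v>50),"blue":(h>105)&(h<130)&(s>130),"black":(v<50),"red":((h<6)|(h>174))&(s>150)&(v>80)}[kind].astype(np.uint8)
def blob(im,kind,uv,r,hull=True):
    """centroid, hull, area of the mask pieces near uv"""
    m=mask(im,kind);w=np.zeros_like(m);cv2.circle(w,tuple(int(x) for x in uv),r,1,-1);m&=w
    c=cv2.findNonZero(m);H=cv2.convexHull(c);M=cv2.moments(H)
    return np.array([M["m10"],M["m01"]])/M["m00"],H,M["m00"]
E
python3 - <<'E'
from h import *
np.set_printoptions(precision=4,suppress=True)
t=cv2.imread("pics/top0.png")[:,:,::-1].copy();s=cv2.imread("pics/side0.png")[:,:,::-1].copy()
for n,k,a,b,r1,r2,z in [("gcap","gold",(206,221),(233,306),15,24,.02),("gcol","gold",(260,271),(338,281),16,24,.010),("clev","gold",(249,309),(387,299),17,24,.015),("bump","black",(292,320),(416,266),11,17,.022),("bcol","blue",(302,233),(311,242),15,20,.01),("bcap","blue",(302,272),(358,249),14,20,.02)]:
    c,H,A=blob(t,k,a,r1);d,G,B=blob(s,k,b,r2)
    print(n,c,A,d,B,"onz",onz("top",c,z),"tri",*tri(c,d))
    if n=="clev":
        P=np.array([onz("top",p[0],.02)[:2] for p in H],np.float32);print(cv2.minAreaRect(P*1000))
for n,a,z,r in [("slot",(390,254),.015,19),("small",(430,252),.015,15),("post",(395,294),.025,17),("wide",(435,291),.015,19)]:
    c,H,A=blob(t,"red",a,r);print(n,c,A,onz("top",c,z))
cv2.imwrite("pics/z.png",cv2.resize(np.vstack([t[195:345,160:360]]),None,fx=4,fy=4,interpolation=2)[:,:,::-1])
E
```

```text
gcap [206.0223 220.8113] 268.5 [232.9817 306.877 ] 764.5 onz [0.6437 0.3031 0.02  ] tri [0.644  0.3034 0.0191] 0.0003376658154692291
gcol [259.7743 271.3793] 351.5 [337.5442 281.0882] 618.0 onz [0.528  0.1731 0.01  ] tri [0.5282 0.1731 0.012 ] 0.0007881835401538591
clev [247.9879 309.2405] 206.5 [386.449  299.9507] 713.5 onz [0.4391 0.1968 0.015 ] tri [0.4393 0.1966 0.0166] 0.0002789189545163653
((439.0757751464844, 196.19937133789062), (22.623146057128906, 49.868194580078125), 76.18644714355469)
bump [291.9304 319.1365] 124.5 [415.9955 266.2402] 444.0 onz [0.4188 0.094  0.022 ] tri [0.4191 0.0941 0.0201] 0.0005785178702114204
bcol [302.1537 233.1316] 354.5 [310.1795 242.0802] 455.0 onz [0.6213 0.0758 0.01  ] tri [0.6216 0.076  0.0118] 0.0012685986771050059
bcap [301.2266 272.4219] 276.5 [358.3612 248.6072] 527.0 onz [0.5272 0.0754 0.02  ] tri [0.5275 0.0755 0.0191] 0.0005344991947815135
slot [391.0089 254.6061] 489.5 [ 0.5745 -0.1356  0.015 ]
small [430.5099 251.2488] 270.0 [ 0.5848 -0.2294  0.015 ]
post [394.6772 293.9996] 457.0 [ 0.4818 -0.143   0.025 ]
wide [435.0097 290.9832] 514.5 [ 0.4912 -0.2395  0.015 ]
```

View pics/z.png

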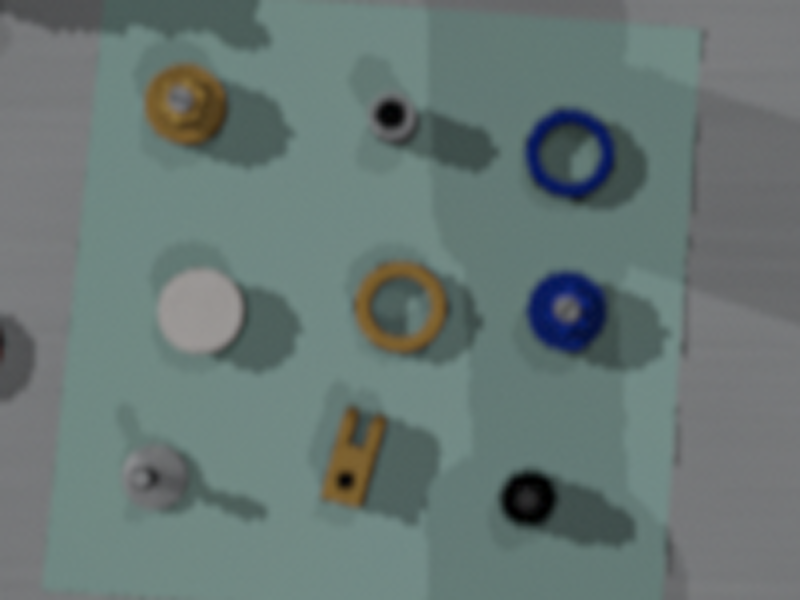

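>>> drive_tool --rows '[{"az":0.088},{"az":0.088,"dx":1,"dy":-1.5},{"dx":2.2,"dy":-3.3},{"dx":2.2,"dy":-3.3},{"dx":2.2,"dy":-3.3},{"dx":2.2,"dy":-3.3},{"dx":2.2,"dy":-3.3},{"dx":2.2,"dy":-3.3}]' --jaw -0.55 --newtons 40

```text
$.rows[0]: bad value
```

>>> drive_tool --rows '[{"dx":2.2,"dy":-3.3},{"dx":2.2,"dy":-3.3},{"dx":2.2,"dy":-3.3},{"dx":2.2,"dy":-3.3},{"dx":2.2,"dy":-3.3},{"dx":2.2,"dy":-3.3},{"dx":2.2,"dy":-3.3},{"dx":2.2,"dy":-3.3}]'

```text
$.rows[0]: bad value
```

```bash
cat >> h.py <<'E'
from scipy.spatial.transform import Rotation as Ro
def go(x,y,z,th):
    """turn az first, then shift (cm) along tool axes at the aimed yaw th"""
    s=robot.read_state();w=s["orientation"];r=Ro.from_quat([w[1],w[2],w[3],w[0]]);M=r.as_matrix()
    cur=np.arctan2(M[1,0],M[0,0]);T=np.array([[np.cos(th),np.sin(th),0],[np.sin(th),-np.cos(th),0],[0,0,-1.]]).T
    aim=Ro.from_matrix(T.T);dr=(r.inv()*aim).as_rotvec()
    print("t",round(s["time_s"],2),"pos",s["tool_pos"].round(4),"yaw",round(cur,3),"w",round(s["width"],4),"q6",round(s["joint_positions"][5],2),"F",s["contact_force"].round(1))
    print("a",dr.round(3),"d cm",(T@(np.array([x,y,z])-s["tool_pos"])*100).round(2))
E
python3 -c "
from h import *
go(.528,.173,.12,.098)"
```

```text
t 0.1 pos [ 0.1487 -0.5292  0.2308] yaw 0.274 w 0.0854 q6 -0.22 F [-0.1  0.1  0.4]
a [-0.001 -0.     0.176] d cm [ 44.62 -66.18  11.08]
```

>>> drive_tool --rows '[{"dx":0,"dy":0,"dz":0,"ax":0,"ay":0,"az":0.088},{"dx":1,"dy":-1.5,"dz":0,"ax":0,"ay":0,"az":0.088},{"dx":2.2,"dy":-3.3,"dz":0,"ax":0,"ay":0,"az":0},{"dx":2.2,"dy":-3.3,"dz":0,"ax":0,"ay":0,"az":0},{"dx":2.2,"dy":-3.3,"dz":0,"ax":0,"ay":0,"az":0},{"dx":2.2,"dy":-3.3,"dz":0,"ax":0,"ay":0,"az":0},{"dx":2.2,"dy":-3.3,"dz":0,"ax":0,"ay":0,"az":0},{"dx":2.2,"dy":-3.3,"dz":0,"ax":0,"ay":0,"az":0}]' --jaw -0.55 --newtons 40

```text
time_s: 0.9
tool_pos: [0.2682, -0.3013, 0.2311]
orientation: [-0.0, 0.999, 0.049, -0.0]
contact_force: [1.0, 0.0, -1.1]
width: 0.0667
finger_force: 0.0
```

>>> drive_tool --rows '[{"dx":2.2,"dy":-3.3,"dz":0,"ax":0,"ay":0,"az":0},{"dx":2.2,"dy":-3.3,"dz":0,"ax":0,"ay":0,"az":0},{"dx":2.2,"dy":-3.3,"dz":0,"ax":0,"ay":0,"az":0},{"dx":2.2,"dy":-3.3,"dz":0,"ax":0,"ay":0,"az":0},{"dx":2.2,"dy":-3.3,"dz":0,"ax":0,"ay":0,"az":0},{"dx":2.2,"dy":-3.3,"dz":0,"ax":0,"ay":0,"az":0},{"dx":2.2,"dy":-3.3,"dz":0,"ax":0,"ay":0,"az":0},{"dx":2.2,"dy":-3.3,"dz":0,"ax":0,"ay":0,"az":0}]'

```text
time_s: 1.7
tool_pos: [0.4175, -0.0213, 0.2312]
orientation: [-0.0, 0.999, 0.049, -0.0]
contact_force: [-0.0, -0.2, 0.1]
width: 0.0663
finger_force: 0.0
```

```bash
python3 -c "
from h import *
go(.528,.173,.08,.098)"
```

```text
t 1.7 pos [ 0.4175 -0.0213  0.2312] yaw 0.098 w 0.0663 q6 1.14 F [-0.  -0.2  0.1]
a [-0.  0. -0.] d cm [ 12.89 -18.26  15.12]
```

>>> drive_tool --rows '[{"dx":2.2,"dy":-3.1,"dz":0,"ax":0,"ay":0,"az":0},{"dx":2.2,"dy":-3.1,"dz":1,"ax":0,"ay":0,"az":0},{"dx":2.2,"dy":-3.1,"dz":2,"ax":0,"ay":0,"az":0},{"dx":2.2,"dy":-3.1,"dz":3,"ax":0,"ay":0,"az":0},{"dx":2.2,"dy":-3.1,"dz":3,"ax":0,"ay":0,"az":0},{"dx":1.9,"dy":-2.8,"dz":3,"ax":0,"ay":0,"az":0},{"dx":0,"dy":0,"dz":3,"ax":0,"ay":0,"az":0},{"dx":0,"dy":0,"dz":0,"ax":0,"ay":0,"az":0}]'

```text
time_s: 2.5
tool_pos: [0.5255, 0.1721, 0.0775]
orientation: [0.0, 0.999, 0.05, -0.004]
contact_force: [-1.1, -0.6, -0.7]
width: 0.0663
finger_force: 0.0
```

```bash
python3 -c "
from h import *
go(.528,.173,.005,.098)
im=cams.snapshot('side');cv2.imwrite('pics/s1.png',cv2.resize(im[130:330,230:480,::-1],None,fx=3,fy=3,interpolation=2))
print(proj('side',[.528,.173,.083]))"
```

```text
t 2.5 pos [0.5255 0.1721 0.0775] yaw 0.099 w 0.0663 q6 1.57 F [-1.1 -0.6 -0.7]
a [0.    0.008 0.001] d cm [ 0.25 -0.07  7.25]
[338.07676947 243.61651589]
```

View pics/s1.png

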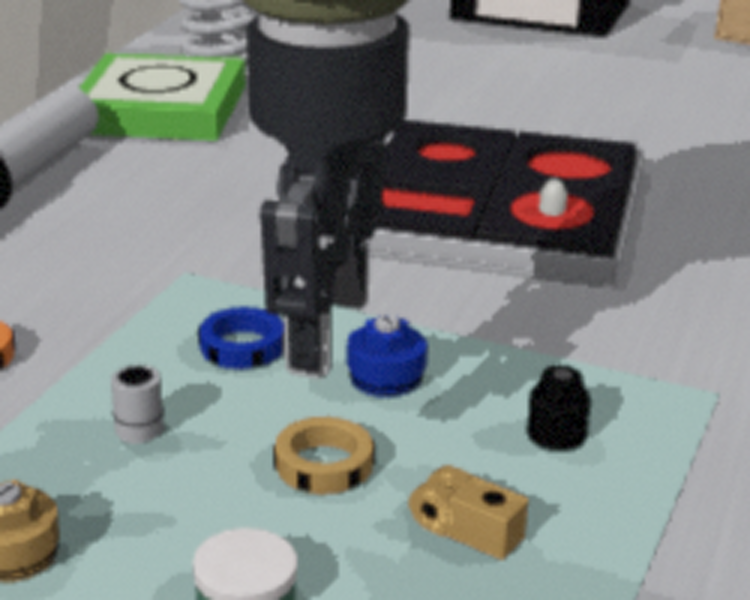

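The fingertip shows at crop (308,375), i.e. full side image (333,255). It is open above the gold collar at crop (325,455) and clear of the blue parts.

```bash
python3 -c "
from h import *
for z in (.07,.0775,.083,.088): print(z,proj('side',[.5265-.0978*.0-.003,.172+.036,z]),proj('side',[.5255+.011,.205+.003,z]),proj('side',[.5255-.011,.205+.003,z]))"
```

```text
0.07 [332.20163895 262.61500373] [324.26817298 260.83290695] [337.75519673 263.86250104]
0.0775 [332.18916897 258.4080777 ] [324.21537694 256.64441953] [337.77127226 259.64273769]
0.083 [332.17994275 255.29547948] [324.17631674 253.54564346] [337.78316662 256.5205146 ]
0.088 [332.17149465 252.44538797] [324.14055245 250.70834253] [337.79405821 253.66151531]
```

>>> drive_tool --rows '[{"dx":0.2,"dy":0,"dz":3,"ax":0,"ay":0.004,"az":0},{"dx":0,"dy":0,"dz":2,"ax":0,"ay":0,"az":0},{"dx":0,"dy":0,"dz":1.0,"ax":0,"ay":0,"az":0},{"dx":0,"dy":0,"dz":0.6,"ax":0,"ay":0,"az":0},{"dx":0,"dy":0,"dz":0.5,"ax":0,"ay":0,"az":0},{"dx":0,"dy":0,"dz":0,"ax":0,"ay":0,"az":0},{"dx":0,"dy":0,"dz":0,"ax":0,"ay":0,"az":0}]'

```text
time_s: 3.25
tool_pos: [0.5303, 0.1719, 0.011]
orientation: [-0.0, 0.999, 0.049, 0.003]
contact_force: [0.1, -0.3, 0.2]
width: 0.0661
finger_force: 0.0
```

```bash
python3 -c "
from h import *
go(.528,.173,.002,.098)"
```

```text
t 3.25 pos [0.5303 0.1719 0.011 ] yaw 0.098 w 0.0661 q6 1.57 F [ 0.1 -0.3  0.2]
a [-0.    -0.005 -0.   ] d cm [-0.21 -0.13  0.9 ]
```

>>> drive_tool --rows '[{"dx":-0.2,"dy":-0.1,"dz":0.4,"ax":0,"ay":-0.004,"az":0},{"dx":0,"dy":0,"dz":0.4,"ax":0,"ay":0,"az":0},{"dx":0,"dy":0,"dz":0,"ax":0,"ay":0,"az":0}]'

```text
time_s: 3.55
tool_pos: [0.5275, 0.1727, 0.0018]
orientation: [0.0, 0.999, 0.049, -0.0]
contact_force: [-0.2, -0.7, -0.1]
width: 0.0663
finger_force: 0.0
```

>>> drive_tool --rows '[{"dx":0,"dy":0,"dz":0,"ax":0,"ay":0,"az":0},{"dx":0,"dy":0,"dz":0,"ax":0,"ay":0,"az":0},{"dx":0,"dy":0,"dz":0,"ax":0,"ay":0,"az":0},{"dx":0,"dy":0,"dz":0,"ax":0,"ay":0,"az":0}]' --jaw 1 --newtons 35

```text
time_s: 3.95
tool_pos: [0.5279, 0.1727, 0.0026]
orientation: [-0.0, 0.999, 0.049, 0.0]
contact_force: [-2.1, -0.1, 4.4]
width: 0.052
finger_force: 37.0
```

>>> drive_tool --rows '[{"dx":0,"dy":0,"dz":-1,"ax":0,"ay":0,"az":0},{"dx":0,"dy":0,"dz":-2,"ax":0,"ay":0,"az":0},{"dx":0,"dy":0,"dz":-3,"ax":0,"ay":0,"az":0},{"dx":0,"dy":0,"dz":-3,"ax":0,"ay":0,"az":0},{"dx":0,"dy":0,"dz":-3,"ax":0,"ay":0,"az":0},{"dx":0,"dy":0,"dz":0,"ax":0,"ay":0,"az":0},{"dx":0,"dy":0,"dz":0,"ax":0,"ay":0,"az":0}]'

```text
time_s: 4.65
tool_pos: [0.5277, 0.1727, 0.1228]
orientation: [-0.0, 0.999, 0.049, 0.0]
contact_force: [-0.5, -0.7, -2.2]
width: 0.0516
finger_force: 36.8
```

```bash
python3 -c "
from h import *
go(.4817,-.1447,.12,.098)"
```

```text
t 4.65 pos [0.5277 0.1727 0.1228] yaw 0.098 w 0.0516 q6 1.58 F [-0.5 -0.7 -2.2]
a [ 0.    -0.001 -0.   ] d cm [-7.69 31.13  0.28]
```

>>> drive_tool --rows '[{"dx":-0.5,"dy":2,"dz":0,"ax":0,"ay":0,"az":0},{"dx":-1.1,"dy":4.6,"dz":0,"ax":0,"ay":0,"az":0},{"dx":-1.1,"dy":4.6,"dz":0,"ax":0,"ay":0,"az":0},{"dx":-1.1,"dy":4.6,"dz":0,"ax":0,"ay":0,"az":0},{"dx":-1.1,"dy":4.6,"dz":0,"ax":0,"ay":0,"az":0},{"dx":-1.1,"dy":4.6,"dz":0,"ax":0,"ay":0,"az":0},{"dx":-1.1,"dy":4.2,"dz":0,"ax":0,"ay":0,"az":0},{"dx":-0.6,"dy":2,"dz":0,"ax":0,"ay":0,"az":0}]'

```text
time_s: 5.45
tool_pos: [0.4805, -0.1482, 0.1212]
orientation: [-0.0, 0.999, 0.047, -0.001]
contact_force: [1.2, -0.2, -0.4]
width: 0.0518
finger_force: 36.8
```

>>> drive_tool --rows '[{"dx":0,"dy":0,"dz":2,"ax":0,"ay":0,"az":0},{"dx":0,"dy":0,"dz":2,"ax":0,"ay":0,"az":0},{"dx":0,"dy":0,"dz":1.5,"ax":0,"ay":0,"az":0},{"dx":0,"dy":0,"dz":0,"ax":0,"ay":0,"az":0},{"dx":0,"dy":0,"dz":0,"ax":0,"ay":0,"az":0}]'

```text
time_s: 5.95
tool_pos: [0.4814, -0.1452, 0.067]
orientation: [-0.0, 0.999, 0.049, -0.001]
contact_force: [-0.2, -0.4, 0.1]
width: 0.052
finger_force: 36.8
```

```bash
python3 -c "
from h import *
go(.4817,-.1447,.026,.098)
im=cams.snapshot('side');cv2.imwrite('pics/s2.png',cv2.resize(im[130:280,300:500,::-1],None,fx=3,fy=3,interpolation=2))"
```

```text
t 5.95 pos [ 0.4814 -0.1452  0.067 ] yaw 0.098 w 0.052 q6 0.94 F [-0.2 -0.4  0.1]
a [-0.001  0.001 -0.   ] d cm [ 0.04 -0.05  4.1 ]
```

View pics/s2.png

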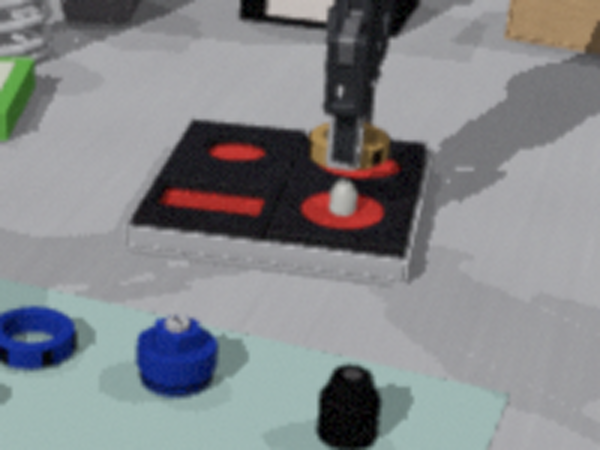

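The picture shows the gold collar held level at crop (348,148), above the post at crop (343,200), so I'll lower it.

>>> drive_tool --rows '[{"dx":0,"dy":0,"dz":1,"ax":0,"ay":0,"az":0},{"dx":0,"dy":0,"dz":1,"ax":0,"ay":0,"az":0},{"dx":0,"dy":0,"dz":1,"ax":0,"ay":0,"az":0},{"dx":0,"dy":0,"dz":0.5,"ax":0,"ay":0,"az":0},{"dx":0,"dy":0,"dz":0.4,"ax":0,"ay":0,"az":0},{"dx":0,"dy":0,"dz":0,"ax":0,"ay":0,"az":0},{"dx":0,"dy":0,"dz":0,"ax":0,"ay":0,"az":0}]'

```text
time_s: 6.7
tool_pos: [0.4817, -0.1454, 0.0284]
orientation: [0.0, 0.999, 0.049, 0.0]
contact_force: [-0.5, -0.6, -0.5]
width: 0.0518
finger_force: 36.8
```

>>> drive_tool --rows '[{"dx":0,"dy":0,"dz":0.2,"ax":0,"ay":0,"az":0},{"dx":0,"dy":0,"dz":0.1,"ax":0,"ay":0,"az":0},{"dx":0,"dy":0,"dz":0,"ax":0,"ay":0,"az":0}]'

```text
time_s: 7.0
tool_pos: [0.4817, -0.1454, 0.0256]
orientation: [0.0, 0.999, 0.049, 0.0]
contact_force: [-1.5, 0.2, 2.5]
width: 0.0516
finger_force: 37.1
```

>>> drive_tool --rows '[{"dx":0,"dy":0,"dz":0,"ax":0,"ay":0,"az":0},{"dx":0,"dy":0,"dz":0,"ax":0,"ay":0,"az":0},{"dx":0,"dy":0,"dz":0,"ax":0,"ay":0,"az":0}]' --jaw -0.55

```text
time_s: 7.3
tool_pos: [0.4816, -0.1453, 0.0253]
orientation: [0.0, 0.999, 0.049, 0.0]
contact_force: [0.1, -0.0, 0.1]
width: 0.0662
finger_force: 0.0
```

>>> drive_tool --rows '[{"dx":0,"dy":0,"dz":-1,"ax":0,"ay":0,"az":0},{"dx":0,"dy":0,"dz":-2,"ax":0,"ay":0,"az":0},{"dx":0,"dy":0,"dz":-3,"ax":0,"ay":0,"az":0},{"dx":0,"dy":0,"dz":-3,"ax":0,"ay":0,"az":0},{"dx":0,"dy":0,"dz":0,"ax":0,"ay":0,"az":0}]'

```text
time_s: 7.8
tool_pos: [0.4832, -0.1461, 0.1194]
orientation: [0.002, 0.999, 0.049, 0.003]
contact_force: [0.8, 0.9, -0.0]
width: 0.0663
finger_force: 0.0
```

```bash
python3 -c "
from h import *
go(.419,.094,.085,.098)"
```

```text
t 7.8 pos [ 0.4832 -0.1461  0.1194] yaw 0.098 w 0.0663 q6 0.94 F [ 0.8  0.9 -0. ]
a [ 0.004 -0.006  0.   ] d cm [ -4.04 -24.53   3.44]
```

>>> drive_tool --rows '[{"dx":-0.6,"dy":-4,"dz":0,"ax":0,"ay":0,"az":0},{"dx":-0.7,"dy":-4.3,"dz":0,"ax":0,"ay":0,"az":0},{"dx":-0.7,"dy":-4.3,"dz":0,"ax":0,"ay":0,"az":0},{"dx":-0.7,"dy":-4.3,"dz":0,"ax":0,"ay":0,"az":0},{"dx":-0.7,"dy":-4.3,"dz":1,"ax":0,"ay":0,"az":0},{"dx":-0.5,"dy":-3.2,"dz":2,"ax":0,"ay":0,"az":0},{"dx":0,"dy":0,"dz":0,"ax":0,"ay":0,"az":0},{"dx":0,"dy":0,"dz":0,"ax":0,"ay":0,"az":0}]' --jaw -0.4

```text
time_s: 8.6
tool_pos: [0.4189, 0.094, 0.0853]
orientation: [0.0, 0.999, 0.05, -0.0]
contact_force: [0.8, -0.4, 0.1]
width: 0.0597
finger_force: 0.0
```

```bash
python3 -c "
from h import *
go(.419,.094,.012,.098)"
```

```text
t 8.6 pos [0.4189 0.094  0.0853] yaw 0.099 w 0.0597 q6 1.41 F [ 0.8 -0.4  0.1]
a [0.    0.001 0.001] d cm [ 0.01 -0.    7.33]
```

>>> drive_tool --rows '[{"dx":0,"dy":0,"dz":2,"ax":0,"ay":0,"az":0},{"dx":0,"dy":0,"dz":2,"ax":0,"ay":0,"az":0},{"dx":0,"dy":0,"dz":1.6,"ax":0,"ay":0,"az":0},{"dx":0,"dy":0,"dz":1,"ax":0,"ay":0,"az":0},{"dx":0,"dy":0,"dz":0.7,"ax":0,"ay":0,"az":0},{"dx":0,"dy":0,"dz":0,"ax":0,"ay":0,"az":0},{"dx":0,"dy":0,"dz":0,"ax":0,"ay":0,"az":0}]'

```text
time_s: 9.3
tool_pos: [0.4194, 0.0935, 0.0127]
orientation: [0.0, 0.999, 0.049, 0.0]
contact_force: [0.4, 0.4, -0.0]
width: 0.0598
finger_force: 0.0
```

>>> drive_tool --rows '[{"dx":0,"dy":0,"dz":0,"ax":0,"ay":0,"az":0},{"dx":0,"dy":0,"dz":0,"ax":0,"ay":0,"az":0},{"dx":0,"dy":0,"dz":0,"ax":0,"ay":0,"az":0},{"dx":0,"dy":0,"dz":0,"ax":0,"ay":0,"az":0},{"dx":0,"dy":0,"dz":0,"ax":0,"ay":0,"az":0}]' --jaw 1 --newtons 30

```text
time_s: 9.8
tool_pos: [0.4193, 0.0937, 0.013]
orientation: [0.0, 0.999, 0.049, 0.001]
contact_force: [-1.0, 1.0, 5.4]
width: 0.0323
finger_force: 29.2
```

>>> drive_tool --rows '[{"dx":0,"dy":0,"dz":-1,"ax":0,"ay":0,"az":0},{"dx":0,"dy":0,"dz":-2,"ax":0,"ay":0,"az":0},{"dx":0,"dy":0,"dz":-3,"ax":0,"ay":0,"az":0},{"dx":0,"dy":0,"dz":-3,"ax":0,"ay":0,"az":0},{"dx":0,"dy":0,"dz":-2,"ax":0,"ay":0,"az":0},{"dx":0,"dy":0,"dz":0,"ax":0,"ay":0,"az":0},{"dx":0,"dy":0,"dz":0,"ax":0,"ay":0,"az":0}]'

```text
time_s: 10.5
tool_pos: [0.4187, 0.0937, 0.1225]
orientation: [0.0, 0.999, 0.049, 0.0]
contact_force: [0.3, -0.1, -0.4]
width: 0.0326
finger_force: 30.0
```

```bash
python3 -c "
from h import *
go(.5845,-.2291,.12,.098)"
```

```text
t 10.5 pos [0.4187 0.0937 0.1225] yaw 0.098 w 0.0326 q6 1.42 F [ 0.3 -0.1 -0.4]
a [ 0.    -0.001 -0.   ] d cm [13.34 33.75  0.25]
```

>>> drive_tool --rows '[{"dx":0.9,"dy":2.2,"dz":0,"ax":0,"ay":0,"az":0},{"dx":1.6,"dy":4,"dz":0,"ax":0,"ay":0,"az":0},{"dx":1.6,"dy":4,"dz":0,"ax":0,"ay":0,"az":0},{"dx":1.6,"dy":4,"dz":0,"ax":0,"ay":0,"az":0},{"dx":1.6,"dy":4,"dz":0,"ax":0,"ay":0,"az":0},{"dx":1.6,"dy":4,"dz":0,"ax":0,"ay":0,"az":0},{"dx":1.6,"dy":4,"dz":0,"ax":0,"ay":0,"az":0},{"dx":1.6,"dy":4,"dz":0,"ax":0,"ay":0,"az":0}]'

```text
time_s: 11.3
tool_pos: [0.5689, -0.1965, 0.1206]
orientation: [-0.001, 0.999, 0.049, -0.001]
contact_force: [0.2, -0.4, -0.4]
width: 0.0324
finger_force: 30.0
```

>>> drive_tool --rows '[{"dx":1.2,"dy":3.3,"dz":0,"ax":0,"ay":0,"az":0},{"dx":0,"dy":0,"dz":2,"ax":0,"ay":0,"az":0},{"dx":0,"dy":0,"dz":2,"ax":0,"ay":0,"az":0},{"dx":0,"dy":0,"dz":1.5,"ax":0,"ay":0,"az":0},{"dx":0,"dy":0,"dz":0,"ax":0,"ay":0,"az":0},{"dx":0,"dy":0,"dz":0,"ax":0,"ay":0,"az":0}]'

```text
time_s: 11.9
tool_pos: [0.5838, -0.2266, 0.0667]
orientation: [-0.0, 0.999, 0.049, -0.001]
contact_force: [0.1, -0.6, 0.1]
width: 0.0326
finger_force: 30.0
```

```bash
python3 -c "
from h import *
go(.5845,-.2291,.027,.098)"
```

```text
t 11.9 pos [ 0.5838 -0.2266  0.0667] yaw 0.098 w 0.0326 q6 0.91 F [ 0.1 -0.6  0.1]
a [-0.001  0.001 -0.   ] d cm [0.04 0.26 3.97]
```

>>> drive_tool --rows '[{"dx":0,"dy":0.3,"dz":1,"ax":0,"ay":0,"az":0},{"dx":0,"dy":0,"dz":1,"ax":0,"ay":0,"az":0},{"dx":0,"dy":0,"dz":1,"ax":0,"ay":0,"az":0},{"dx":0,"dy":0,"dz":0.5,"ax":0,"ay":0,"az":0},{"dx":0,"dy":0,"dz":0.4,"ax":0,"ay":0,"az":0},{"dx":0,"dy":0,"dz":0,"ax":0,"ay":0,"az":0},{"dx":0,"dy":0,"dz":0,"ax":0,"ay":0,"az":0}]'

```text
time_s: 12.6
tool_pos: [0.5845, -0.2298, 0.0285]
orientation: [0.0, 0.999, 0.049, 0.0]
contact_force: [0.4, -0.5, -0.6]
width: 0.0322
finger_force: 30.0
```

>>> drive_tool --rows '[{"dx":0,"dy":0,"dz":0.15,"ax":0,"ay":0,"az":0},{"dx":0,"dy":0,"dz":0.1,"ax":0,"ay":0,"az":0},{"dx":0,"dy":0,"dz":0,"ax":0,"ay":0,"az":0}]'

```text
time_s: 12.9
tool_pos: [0.5845, -0.2298, 0.0261]
orientation: [0.0, 0.999, 0.049, 0.0]
contact_force: [-0.2, 0.4, 1.1]
width: 0.0322
finger_force: 30.2
```

>>> drive_tool --rows '[{"dx":0,"dy":0,"dz":0,"ax":0,"ay":0,"az":0},{"dx":0,"dy":0,"dz":0,"ax":0,"ay":0,"az":0},{"dx":0,"dy":0,"dz":0,"ax":0,"ay":0,"az":0}]' --jaw -0.1

```text
time_s: 13.2
tool_pos: [0.5843, -0.2297, 0.0258]
orientation: [-0.0, 0.999, 0.049, -0.0]
contact_force: [0.5, 0.3, 0.3]
width: 0.0469
finger_force: 0.0
```

>>> drive_tool --rows '[{"dx":0,"dy":0,"dz":-1,"ax":0,"ay":0,"az":0},{"dx":0,"dy":0,"dz":-2,"ax":0,"ay":0,"az":0},{"dx":0,"dy":0,"dz":-3,"ax":0,"ay":0,"az":0},{"dx":0,"dy":0,"dz":-3,"ax":0,"ay":0,"az":0},{"dx":0,"dy":0,"dz":0,"ax":0,"ay":0,"az":0}]'

```text
time_s: 13.7
tool_pos: [0.586, -0.2306, 0.1209]
orientation: [0.002, 0.999, 0.049, 0.004]
contact_force: [0.9, -0.2, 1.1]
width: 0.0471
finger_force: 0.0
```

```bash
python3 -c "
from h import *
go(.439,.1965,.12,-.24)"
```

```text
t 13.7 pos [ 0.586  -0.2306  0.1209] yaw 0.098 w 0.0471 q6 0.91 F [ 0.9 -0.2  1.1]
a [ 0.004 -0.008  0.338] d cm [-24.43 -38.     0.09]
```

>>> drive_tool --rows '[{"dx":0,"dy":0,"dz":0,"ax":0,"ay":0,"az":0.113},{"dx":0,"dy":0,"dz":0,"ax":0,"ay":0,"az":0.113},{"dx":0,"dy":0,"dz":0,"ax":0,"ay":0,"az":0.112},{"dx":-1.2,"dy":-2,"dz":0,"ax":0,"ay":0,"az":0},{"dx":-2.4,"dy":-3.6,"dz":0,"ax":0,"ay":0,"az":0},{"dx":-2.4,"dy":-3.6,"dz":0,"ax":0,"ay":0,"az":0},{"dx":-2.4,"dy":-3.6,"dz":0,"ax":0,"ay":0,"az":0},{"dx":-2.4,"dy":-3.6,"dz":0,"ax":0,"ay":0,"az":0}]'

```text
time_s: 14.5
tool_pos: [0.5175, -0.0432, 0.1158]
orientation: [-0.0, 0.993, -0.12, -0.0]
contact_force: [-0.6, -0.5, 1.0]
width: 0.0472
finger_force: 0.0
```

>>> drive_tool --rows '[{"dx":-2.4,"dy":-3.6,"dz":0,"ax":0,"ay":0,"az":0},{"dx":-2.4,"dy":-3.6,"dz":0,"ax":0,"ay":0,"az":0},{"dx":-2.4,"dy":-3.6,"dz":0,"ax":0,"ay":0,"az":0},{"dx":-2.4,"dy":-3.6,"dz":0,"ax":0,"ay":0,"az":0},{"dx":-2.4,"dy":-3.6,"dz":1.5,"ax":0,"ay":0,"az":0},{"dx":-1.3,"dy":-2,"dz":2,"ax":0,"ay":0,"az":0},{"dx":0,"dy":0,"dz":0,"ax":0,"ay":0,"az":0},{"dx":0,"dy":0,"dz":0,"ax":0,"ay":0,"az":0}]'

```text
time_s: 15.3
tool_pos: [0.4368, 0.1812, 0.0809]
orientation: [0.0, 0.993, -0.119, -0.0]
contact_force: [-0.1, -0.4, 0.1]
width: 0.0471
finger_force: 0.0
```

```bash
python3 -c "
from h import *
go(.439,.1965,.0125,-.24)"
```

```text
t 15.3 pos [0.4368 0.1812 0.0809] yaw -0.239 w 0.0471 q6 1.95 F [-0.1 -0.4  0.1]
a [0.    0.    0.001] d cm [-0.15 -1.54  6.84]
```

>>> drive_tool --rows '[{"dx":-0.15,"dy":-1.5,"dz":0,"ax":0,"ay":0,"az":0},{"dx":0,"dy":0,"dz":2,"ax":0,"ay":0,"az":0},{"dx":0,"dy":0,"dz":2,"ax":0,"ay":0,"az":0},{"dx":0,"dy":0,"dz":1.6,"ax":0,"ay":0,"az":0},{"dx":0,"dy":0,"dz":0.8,"ax":0,"ay":0,"az":0},{"dx":0,"dy":0,"dz":0.4,"ax":0,"ay":0,"az":0},{"dx":0,"dy":0,"dz":0,"ax":0,"ay":0,"az":0},{"dx":0,"dy":0,"dz":0,"ax":0,"ay":0,"az":0}]'

```text
time_s: 16.1
tool_pos: [0.4395, 0.196, 0.0135]
orientation: [-0.0, 0.993, -0.12, 0.001]
contact_force: [0.4, 0.4, 0.2]
width: 0.0474
finger_force: 0.0
```

>>> drive_tool --rows '[{"dx":0,"dy":0,"dz":0,"ax":0,"ay":0,"az":0},{"dx":0,"dy":0,"dz":0,"ax":0,"ay":0,"az":0},{"dx":0,"dy":0,"dz":0,"ax":0,"ay":0,"az":0},{"dx":0,"dy":0,"dz":0,"ax":0,"ay":0,"az":0},{"dx":0,"dy":0,"dz":0,"ax":0,"ay":0,"az":0}]' --jaw 1 --newtons 40

```text
time_s: 16.6
tool_pos: [0.4393, 0.1962, 0.0135]
orientation: [-0.0, 0.993, -0.12, 0.001]
contact_force: [-0.0, 0.1, 6.9]
width: 0.0228
finger_force: 39.8
```

>>> drive_tool --rows '[{"dx":0,"dy":0,"dz":-1,"ax":0,"ay":0,"az":0},{"dx":0,"dy":0,"dz":-2,"ax":0,"ay":0,"az":0},{"dx":0,"dy":0,"dz":-3,"ax":0,"ay":0,"az":0},{"dx":0,"dy":0,"dz":-3,"ax":0,"ay":0,"az":0},{"dx":0,"dy":0,"dz":-2,"ax":0,"ay":0,"az":0},{"dx":0,"dy":0,"dz":0,"ax":0,"ay":0,"az":0},{"dx":0,"dy":0,"dz":0,"ax":0,"ay":0,"az":0}]'

```text
time_s: 17.3
tool_pos: [0.4387, 0.1961, 0.1228]
orientation: [-0.0, 0.993, -0.12, 0.0]
contact_force: [1.0, -0.7, -1.3]
width: 0.023
finger_force: 39.5
```

```bash
python3 -c "
from h import *
go(.5753,-.1355,.12,.098)"
```

```text
t 17.3 pos [0.4387 0.1961 0.1228] yaw -0.24 w 0.023 q6 1.98 F [ 1.  -0.7 -1.3]
a [-0.    -0.    -0.338] d cm [10.35 34.34  0.28]
```

>>> drive_tool --rows '[{"dx":0,"dy":0,"dz":0,"ax":0,"ay":0,"az":-0.113},{"dx":0,"dy":0,"dz":0,"ax":0,"ay":0,"az":-0.113},{"dx":0,"dy":0,"dz":0,"ax":0,"ay":0,"az":-0.112},{"dx":0.7,"dy":2.3,"dz":0,"ax":0,"ay":0,"az":0},{"dx":1.3,"dy":4.2,"dz":0,"ax":0,"ay":0,"az":0},{"dx":1.3,"dy":4.2,"dz":0,"ax":0,"ay":0,"az":0},{"dx":1.3,"dy":4.2,"dz":0,"ax":0,"ay":0,"az":0},{"dx":1.3,"dy":4.2,"dz":0,"ax":0,"ay":0,"az":0}]'

```text
time_s: 18.1
tool_pos: [0.5161, 0.0102, 0.1215]
orientation: [-0.0, 0.999, 0.049, -0.001]
contact_force: [0.9, 0.1, -0.3]
width: 0.023
finger_force: 39.5
```

>>> drive_tool --rows '[{"dx":1.3,"dy":4.2,"dz":0,"ax":0,"ay":0,"az":0},{"dx":1.3,"dy":4.2,"dz":0,"ax":0,"ay":0,"az":0},{"dx":1.2,"dy":4.2,"dz":0,"ax":0,"ay":0,"az":0},{"dx":0.7,"dy":2.6,"dz":1.5,"ax":0,"ay":0,"az":0},{"dx":0,"dy":0,"dz":2,"ax":0,"ay":0,"az":0},{"dx":0,"dy":0,"dz":2,"ax":0,"ay":0,"az":0},{"dx":0,"dy":0,"dz":0,"ax":0,"ay":0,"az":0},{"dx":0,"dy":0,"dz":0,"ax":0,"ay":0,"az":0}]'

```text
time_s: 18.9
tool_pos: [0.5757, -0.1349, 0.0673]
orientation: [-0.0, 0.999, 0.049, -0.001]
contact_force: [0.6, 0.0, -0.4]
width: 0.0229
finger_force: 39.5
```

```bash
python3 -c "
from h import *
go(.5753,-.1355,.029,.098)"
```

```text
t 18.9 pos [ 0.5757 -0.1349  0.0673] yaw 0.098 w 0.0229 q6 1.04 F [ 0.6  0.  -0.4]
a [-0.001  0.002 -0.   ] d cm [-0.04  0.06  3.83]
```

>>> drive_tool --rows '[{"dx":0,"dy":0,"dz":1,"ax":0,"ay":0,"az":0},{"dx":0,"dy":0,"dz":1,"ax":0,"ay":0,"az":0},{"dx":0,"dy":0,"dz":1,"ax":0,"ay":0,"az":0},{"dx":0,"dy":0,"dz":0.5,"ax":0,"ay":0,"az":0},{"dx":0,"dy":0,"dz":0.35,"ax":0,"ay":0,"az":0},{"dx":0,"dy":0,"dz":0.2,"ax":0,"ay":0,"az":0},{"dx":0,"dy":0,"dz":0,"ax":0,"ay":0,"az":0},{"dx":0,"dy":0,"dz":0,"ax":0,"ay":0,"az":0}]'

```text
time_s: 19.7
tool_pos: [0.5761, -0.1352, 0.0276]
orientation: [0.0, 0.999, 0.049, 0.0]
contact_force: [-0.5, -0.1, -0.6]
width: 0.0233
finger_force: 39.5
```

>>> drive_tool --rows '[{"dx":0,"dy":0,"dz":0.1,"ax":0,"ay":0,"az":0},{"dx":0,"dy":0,"dz":0.05,"ax":0,"ay":0,"az":0},{"dx":0,"dy":0,"dz":0,"ax":0,"ay":0,"az":0}]'

```text
time_s: 20.0
tool_pos: [0.5762, -0.1352, 0.0266]
orientation: [0.0, 0.999, 0.049, 0.0]
contact_force: [-1.6, 0.7, 4.6]
width: 0.023
finger_force: 40.2
```

>>> drive_tool --rows '[{"dx":0,"dy":0,"dz":0,"ax":0,"ay":0,"az":0},{"dx":0,"dy":0,"dz":0,"ax":0,"ay":0,"az":0},{"dx":0,"dy":0,"dz":0,"ax":0,"ay":0,"az":0}]' --jaw 0.1

```text
time_s: 20.3
tool_pos: [0.5759, -0.1351, 0.0257]
orientation: [-0.0, 0.999, 0.049, -0.0]
contact_force: [0.6, -0.3, 0.4]
width: 0.0384
finger_force: 0.0
```

>>> drive_tool --rows '[{"dx":0,"dy":0,"dz":-1,"ax":0,"ay":0,"az":0},{"dx":0,"dy":0,"dz":-2,"ax":0,"ay":0,"az":0},{"dx":0,"dy":0,"dz":-3,"ax":0,"ay":0,"az":0},{"dx":0,"dy":0,"dz":-3,"ax":0,"ay":0,"az":0},{"dx":0,"dy":0,"dz":0,"ax":0,"ay":0,"az":0}]'

```text
time_s: 20.8
tool_pos: [0.5777, -0.1358, 0.1205]
orientation: [0.002, 0.999, 0.049, 0.004]
contact_force: [0.8, -0.2, 0.5]
width: 0.0387
finger_force: 0.0
```

```bash
python3 -c "
from h import *
go(.644,.3033,.12,.098)"
```

```text
t 20.8 pos [ 0.5777 -0.1358  0.1205] yaw 0.098 w 0.0387 q6 1.04 F [ 0.8 -0.2  0.5]
a [ 0.004 -0.007 -0.   ] d cm [ 10.89 -43.05   0.05]
```

>>> drive_tool --rows '[{"dx":0.6,"dy":-2.4,"dz":0,"ax":0,"ay":0,"az":0},{"dx":1,"dy":-4,"dz":0,"ax":0,"ay":0,"az":0},{"dx":1,"dy":-4,"dz":0,"ax":0,"ay":0,"az":0},{"dx":1,"dy":-4,"dz":0,"ax":0,"ay":0,"az":0},{"dx":1,"dy":-4,"dz":0,"ax":0,"ay":0,"az":0},{"dx":1,"dy":-4,"dz":0,"ax":0,"ay":0,"az":0},{"dx":1,"dy":-4,"dz":0,"ax":0,"ay":0,"az":0},{"dx":1,"dy":-4,"dz":0,"ax":0,"ay":0,"az":0}]' --jaw -0.5

```text
time_s: 21.6
tool_pos: [0.6217, 0.1766, 0.1156]
orientation: [0.0, 0.999, 0.049, -0.0]
contact_force: [0.1, -0.3, -0.4]
width: 0.0638
finger_force: 0.0
```

>>> drive_tool --rows '[{"dx":1,"dy":-4,"dz":0,"ax":0,"ay":0,"az":0},{"dx":1,"dy":-4,"dz":0,"ax":0,"ay":0,"az":0},{"dx":1,"dy":-4,"dz":1,"ax":0,"ay":0,"az":0},{"dx":0.2,"dy":-0.7,"dz":2,"ax":0,"ay":0,"az":0},{"dx":0,"dy":0,"dz":0,"ax":0,"ay":0,"az":0},{"dx":0,"dy":0,"dz":0,"ax":0,"ay":0,"az":0}]'

```text
time_s: 22.2
tool_pos: [0.6412, 0.3038, 0.0857]
orientation: [0.0, 0.999, 0.049, -0.001]
contact_force: [1.1, -0.7, 0.4]
width: 0.064
finger_force: 0.0
```

```bash
python3 -c "
from h import *
go(.644,.3033,.010,.098)"
```

```text
t 22.2 pos [0.6412 0.3038 0.0857] yaw 0.098 w 0.064 q6 1.75 F [ 1.1 -0.7  0.4]
a [ 0.     0.001 -0.   ] d cm [0.27 0.08 7.57]
```

>>> drive_tool --rows '[{"dx":0.3,"dy":0,"dz":2,"ax":0,"ay":0,"az":0},{"dx":0,"dy":0,"dz":2,"ax":0,"ay":0,"az":0},{"dx":0,"dy":0,"dz":1.6,"ax":0,"ay":0,"az":0},{"dx":0,"dy":0,"dz":1,"ax":0,"ay":0,"az":0},{"dx":0,"dy":0,"dz":0.8,"ax":0,"ay":0,"az":0},{"dx":0,"dy":0,"dz":0.1,"ax":0,"ay":0,"az":0},{"dx":0,"dy":0,"dz":0,"ax":0,"ay":0,"az":0},{"dx":0,"dy":0,"dz":0,"ax":0,"ay":0,"az":0}]'

```text
time_s: 23.0
tool_pos: [0.6448, 0.3047, 0.0118]
orientation: [-0.0, 0.999, 0.049, 0.001]
contact_force: [-0.0, 0.2, 0.0]
width: 0.0643
finger_force: 0.0
```

>>> drive_tool --rows '[{"dx":0,"dy":0,"dz":0,"ax":0,"ay":0,"az":0},{"dx":0,"dy":0,"dz":0,"ax":0,"ay":0,"az":0},{"dx":0,"dy":0,"dz":0,"ax":0,"ay":0,"az":0},{"dx":0,"dy":0,"dz":0,"ax":0,"ay":0,"az":0}]' --jaw 1 --newtons 45

```text
time_s: 23.4
tool_pos: [0.6449, 0.3048, 0.012]
orientation: [-0.0, 0.999, 0.049, 0.001]
contact_force: [-0.3, -1.4, 6.1]
width: 0.0462
finger_force: 46.5
```

>>> drive_tool --rows '[{"dx":0,"dy":0,"dz":-1,"ax":0,"ay":0,"az":0},{"dx":0,"dy":0,"dz":-2,"ax":0,"ay":0,"az":0},{"dx":0,"dy":0,"dz":-3,"ax":0,"ay":0,"az":0},{"dx":0,"dy":0,"dz":-3,"ax":0,"ay":0,"az":0},{"dx":0,"dy":0,"dz":-2,"ax":0,"ay":0,"az":0},{"dx":0,"dy":0,"dz":0,"ax":0,"ay":0,"az":0},{"dx":0,"dy":0,"dz":0,"ax":0,"ay":0,"az":0}]'

```text
time_s: 24.1
tool_pos: [0.644, 0.3046, 0.1201]
orientation: [0.0, 0.999, 0.049, -0.0]
contact_force: [-0.7, 0.4, -1.8]
width: 0.0463
finger_force: 46.4
```

```bash
python3 -c "
from h import *
go(.4909,-.2383,.12,.098)"
```

```text
t 24.1 pos [0.644  0.3046 0.1201] yaw 0.098 w 0.0463 q6 1.75 F [-0.7  0.4 -1.8]
a [ 0.     0.001 -0.   ] d cm [-2.054e+01  5.253e+01  1.000e-02]
```

>>> drive_tool --rows '[{"dx":-0.8,"dy":2,"dz":0,"ax":0,"ay":0,"az":0},{"dx":-1.6,"dy":4.1,"dz":0,"ax":0,"ay":0,"az":0},{"dx":-1.6,"dy":4.1,"dz":0,"ax":0,"ay":0,"az":0},{"dx":-1.6,"dy":4.1,"dz":0,"ax":0,"ay":0,"az":0},{"dx":-1.6,"dy":4.1,"dz":0,"ax":0,"ay":0,"az":0},{"dx":-1.6,"dy":4.1,"dz":0,"ax":0,"ay":0,"az":0},{"dx":-1.6,"dy":4.1,"dz":0,"ax":0,"ay":0,"az":0},{"dx":-1.6,"dy":4.1,"dz":0,"ax":0,"ay":0,"az":0}]'

```text
time_s: 24.9
tool_pos: [0.5533, -0.0139, 0.1192]
orientation: [-0.0, 0.999, 0.049, -0.002]
contact_force: [1.0, -0.7, -1.6]
width: 0.0463
finger_force: 46.4
```

>>> drive_tool --rows '[{"dx":-1.6,"dy":4.1,"dz":0,"ax":0,"ay":0,"az":0},{"dx":-1.6,"dy":4.1,"dz":0,"ax":0,"ay":0,"az":0},{"dx":-1.6,"dy":4.1,"dz":0,"ax":0,"ay":0,"az":0},{"dx":-1.6,"dy":4.1,"dz":0,"ax":0,"ay":0,"az":0},{"dx":-1.5,"dy":4,"dz":0,"ax":0,"ay":0,"az":0},{"dx":-0.6,"dy":1.4,"dz":0,"ax":0,"ay":0,"az":0},{"dx":0,"dy":0,"dz":0,"ax":0,"ay":0,"az":0},{"dx":0,"dy":0,"dz":0,"ax":0,"ay":0,"az":0}]'

```text
time_s: 25.7
tool_pos: [0.4913, -0.2368, 0.1199]
orientation: [-0.001, 0.999, 0.049, -0.001]
contact_force: [0.5, 0.5, -1.4]
width: 0.0467
finger_force: 46.5
```

```bash
python3 -c "
from h import *
go(.4909,-.2383,.07,.098)"
```

```text
t 25.7 pos [ 0.4913 -0.2368  0.1199] yaw 0.098 w 0.0467 q6 0.81 F [ 0.5  0.5 -1.4]
a [-0.002  0.001 -0.   ] d cm [-0.06  0.15  4.99]
```

>>> drive_tool --rows '[{"dx":0,"dy":0.15,"dz":2,"ax":0,"ay":0,"az":0},{"dx":0,"dy":0,"dz":2,"ax":0,"ay":0,"az":0},{"dx":0,"dy":0,"dz":2,"ax":0,"ay":0,"az":0},{"dx":0,"dy":0,"dz":1.5,"ax":0,"ay":0,"az":0},{"dx":0,"dy":0,"dz":1,"ax":0,"ay":0,"az":0},{"dx":0,"dy":0,"dz":0.7,"ax":0,"ay":0,"az":0},{"dx":0,"dy":0,"dz":0,"ax":0,"ay":0,"az":0},{"dx":0,"dy":0,"dz":0,"ax":0,"ay":0,"az":0}]'

```text
time_s: 26.5
tool_pos: [0.4921, -0.2392, 0.0293]
orientation: [0.0, 0.999, 0.049, 0.0]
contact_force: [0.7, -0.7, -1.3]
width: 0.0463
finger_force: 46.5
```

>>> drive_tool --rows '[{"dx":0,"dy":0,"dz":0.2,"ax":0,"ay":0,"az":0},{"dx":0,"dy":0,"dz":0.15,"ax":0,"ay":0,"az":0},{"dx":0,"dy":0,"dz":0.05,"ax":0,"ay":0,"az":0},{"dx":0,"dy":0,"dz":0,"ax":0,"ay":0,"az":0}]'

```text
time_s: 26.9
tool_pos: [0.4917, -0.2394, 0.025]
orientation: [0.0, 0.999, 0.049, 0.0]
contact_force: [-0.2, -0.2, -0.8]
width: 0.0463
finger_force: 46.7
```

>>> drive_tool --rows '[{"dx":0,"dy":0,"dz":0,"ax":0,"ay":0,"az":0},{"dx":0,"dy":0,"dz":0,"ax":0,"ay":0,"az":0},{"dx":0,"dy":0,"dz":0,"ax":0,"ay":0,"az":0}]' --jaw -0.4

```text
time_s: 27.2
tool_pos: [0.4918, -0.2394, 0.0249]
orientation: [0.0, 0.999, 0.049, 0.0]
contact_force: [0.9, -0.1, 0.9]
width: 0.06
finger_force: 0.0
```

>>> drive_tool --rows '[{"dx":0,"dy":0,"dz":-1,"ax":0,"ay":0,"az":0},{"dx":0,"dy":0,"dz":-2,"ax":0,"ay":0,"az":0},{"dx":0,"dy":0,"dz":-3,"ax":0,"ay":0,"az":0},{"dx":0,"dy":0,"dz":-4,"ax":0,"ay":0,"az":0},{"dx":-3,"dy":3,"dz":-4,"ax":0,"ay":0,"az":0},{"dx":-3,"dy":3,"dz":-4,"ax":0,"ay":0,"az":0},{"dx":-3,"dy":3,"dz":0,"ax":0,"ay":0,"az":0},{"dx":-2,"dy":3,"dz":0,"ax":0,"ay":0,"az":0}]'

```text
time_s: 28.0
tool_pos: [0.4003, -0.3613, 0.1956]
orientation: [0.001, 0.999, 0.049, 0.001]
contact_force: [-0.3, -0.2, 0.0]
width: 0.0597
finger_force: 0.0
```

```bash
python3 -c "
from h import *
np.set_printoptions(precision=4,suppress=True)
t=cams.snapshot('top');s=cams.snapshot('side');z=lambda a:cv2.resize(a,(400,400),interpolation=2)
cv2.imwrite('pics/f.png',np.hstack([z(t[215:335,350:470]),z(s[130:270,320:460])])[:,:,::-1])
for n,k,c,r,X in [('gcol','gold','(c-u+v)',17,(.4817,-.1447,.033)),('gcap','gold','',14,(.4909,-.2383,.032)),('clev','gold','',17,(.5753,-.1355,.028)),('bcol','blue','',15,(.6216,.076,.0118)),('bcap','blue','',14,(.5275,.0755,.0191))]:
    p=blob(t,k,proj('top',X),r)[0];q=blob(s,k,proj('side',X),r+6)[0];print(n,tri(p,q),X)
print(robot.read_state()['contact_force'],robot.read_state()['tool_pos'])"
```

```text
gcol (array([ 0.4805, -0.1418,  0.051 ]), np.float64(0.0031191769370574594)) (0.4817, -0.1447, 0.033)
gcap (array([ 0.4932, -0.2424,  0.0164]), np.float64(0.0046721893915819745)) (0.4909, -0.2383, 0.032)
clev (array([ 0.5772, -0.1332,  0.032 ]), np.float64(0.0006086222275780568)) (0.5753, -0.1355, 0.028)
bcol (array([0.6218, 0.0762, 0.0119]), np.float64(0.000825355487952297)) (0.6216, 0.076, 0.0118)
bcap (array([0.5276, 0.0755, 0.0191]), np.float64(0.0004488758101863848)) (0.5275, 0.0755, 0.0191)
[-0.4361  0.1718  0.0788] [ 0.3998 -0.3633  0.1943]
```

View pics/f.png

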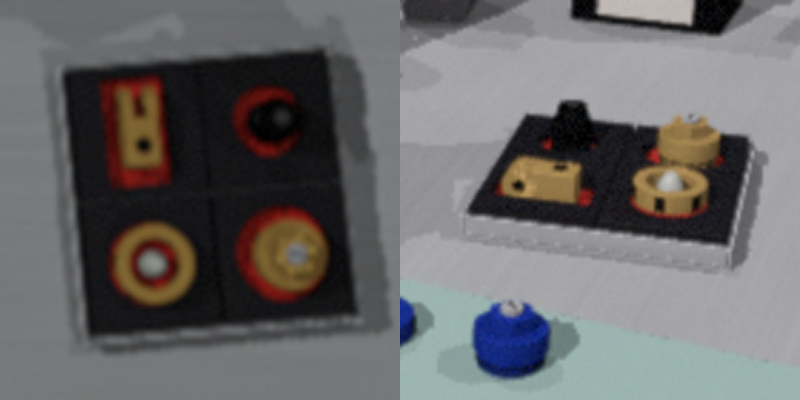

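The tray close-ups show all four parts upright in their places and the blue parts unmoved. The cap and bump stop look offset, probably from parallax, so I'll check their tops by ray casting.

```bash
python3 -c "
from h import *
# (top px, side px) of the cap screw and of the bump stop top
print(onz('top',(438.8,291.5),.055),tri((438.8,291.5),(320+692*.35,130+119*.35)))
print(onz('top',(434.9,250.4),.055),tri((434.9,250.4),(320+572*.35,130+104*.35)))"
```

```text
[ 0.48897167 -0.23845843  0.055     ] (array([ 0.35111829, -0.20677903,  0.11886476]), np.float64(0.27301488516217637))
[ 0.58260862 -0.23017584  0.055     ] (array([ 0.43151427, -0.20174839,  0.12747519]), np.float64(0.2847828536105943))
```

```bash
python3 -c "
from h import *
print(tri((438.8,291.5),(320+292*.35,130+119*.35)),tri((434.9,250.4),(320+172*.35,130+104*.35)))
print(workorder.finish_job())"
```

```text
(array([ 0.48902954, -0.23894359,  0.05304821]), np.float64(8.61307365979139e-06)) (array([ 0.58346132, -0.22987212,  0.0552954 ]), np.float64(0.0018289186866107575))
the job is handed in; nothing more can be done
None
```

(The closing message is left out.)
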